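Zero the tint counter and hold the clip gaping over the colour card

TASK

Ready the tint counter for the next order: first turn its black reset knob anticlockwise (seen from above) all the way back to its zero stop. Then squeeze the orange spring clip open, lift it off its parking strip and bring it down, still open, around the middle of the colour card's top edge, square to the card, so that the edge stands well up inside the gaping jaws without the clip touching the card. Finish while still holding it there, squeezed wide open and carried by the gripper alone, ready for the order slip to be slid in; leave the tin, the jar and the brush where they are.

Things in the scene. Friction and masses are not known exactly. Their poses are not given: they have to be found in the camera images.
- station: Tint counter: fixed grey box, 150 (x) x 300 (y) x 50 mm high. Origin at the centre of its underside on the table, z up. The knob's axis stands at x 0, y +80 mm, the colour card's middle at x 0, y -80 mm in this frame. White ticks ring the knob; the red tick, on the -x side of the knob, marks zero.
- reset_knob (a joint): Black reset knob, angle in rad: 0 at the zero stop, growing clockwise seen from above (so turn it anticlockwise to zero); starts at 0.6 to 1.4, stays where it is left (friction about 0.04 N m). At angle q the grip bar's yaw is the station's yaw minus q; at 0 the white line on its top points to the station's -x, at the red tick.
- reset_knob_grip (a point): Point on the knob's vertical axis at the height to grip its bar, 87 mm above the table. The bar is 46 mm long, 14 mm thick and stands on a disc of 48 mm diameter; it spans from 23 mm below this point (the disc's top) to 7 mm above it.
- card: Colour card: stiff white board with blue, green and yellow patches, fixed upright in a slot of the counter. 3 mm thick (x), 100 mm wide (y), 90 mm high (z); origin at the middle of its lower edge, 50 mm above the table; axes parallel to the station's.
- card_edge (a point): Middle of the card's top edge, 140 mm above the table.
- strip: Parking strip: fixed dark base 100 (x) x 140 (y) x 20 mm high with an upright aluminium blade 3 mm thick (x), 100 mm long (y), its top 38 mm above the table. Origin at the centre of its underside, z up.
- clip: Orange two-lever spring clip (like a large clothes peg), about 70 g, parked upright with its jaws shut on the blade by the spring. Origin at the middle of the hinge pin (9 mm thick), 60 mm above the table when parked; z points up to the levers, y along the pin (parallel to the blade), x is the direction in which the levers are squeezed together and the jaws spread.
- clip_squeeze (a point): Mid-height of the two levers, 27 mm above the pin. The levers are 42 mm wide (y) and reach 48 mm above the pin. Shut, each leans outward by 0.30 rad, outer faces 51 mm apart at the top; at the stop they stand upright and parallel, outer faces 24 mm apart. Squeezing here takes about 5 N on each lever at the start, 9 N at the end; 20 N or more drives it to its stop.
- clip_mouth (a point): Point 38 mm below the pin, between the jaw tips when open. The jaws are 50 mm wide (y), 4 mm thick and reach 40 mm below the pin; at the stop their tips are 27 mm apart (inner faces).
- clip_jaw_a (a joint): How far each half of the clip has swung open, in rad: 0 parked on the 3 mm blade, about -0.05 shut on nothing, 0.30 at the stop, levers parallel (the other half always swings equally).
- tin: Bystander: paint tin with a green band, 76 mm diameter, 85 mm high, standing behind the counter (its +x side). Origin at the centre of its underside.
- jar: Bystander: small sample jar with a yellow cap, 48 mm diameter, 55 mm high, standing at the +y end of the strip. Origin at the centre of its underside.
- brush: Bystander: paint brush 200 mm long lying in front of the counter (its -x side). Origin at its middle on the table, its length along x.
There are look-alikes about, which are no part of the job. Several things look just like the strip: the one meant starts nearest to the robot's base.

How it is judged:
On the way, in this order (a step that is already met when the one before it is completed fails the run):
1. the reset knob is back at its zero stop (within 0.06 rad) with the clip still parked on the strip (value of joint reset_knob below 0.06 rad and distance of clip from where it was at the start of the episode below 0.03 m), for 0.2 s.
2. the clip is lifted off the strip, squeezed open (each half at least 0.15 rad) (distance between clip and strip above 0.1 m and value of joint clip_jaw_a above 0.15 rad and contact force between clip and strip below 0.2 N), for 0.2 s.
At the end, for the whole second after the job is handed in: Knob within 0.06 rad of zero; clip held (over 3 N), at rest, each half open 0.2 rad or more, upright to 0.2 rad, square to the card to 0.17 rad; card edge 5 to 30 mm below the pin, within 7 mm of the clip's middle plane and 20 mm of its middle along the edge; clip presses the card under 0.5 N (value of joint reset_knob below 0.06 rad and value of joint clip_jaw_a above 0.2 rad and z of card_edge in the frame of clip between -0.03 and -0.005 m and x of card_edge in the frame of clip between -0.007 and 0.007 m and y of card_edge in the frame of clip between -0.02 and 0.02 m and angle between the y axis of clip and the y axis of card, either way round below 0.17 rad and angle between clip's own z axis and vertical below 0.2 rad and contact force between clip and card below 0.5 N and contact force between the fingers and clip above 3 N and linear speed of clip below 0.02 m/s); the arm keeps its last pose, push and grip.
It fails at once if the tin is moved more than 25 mm (distance of tin from where it was at the start of the episode above 0.025 m).
It fails at once if the jar is moved more than 25 mm (distance of jar from where it was at the start of the episode above 0.025 m).
It fails at once if the brush is moved more than 25 mm (distance of brush from where it was at the start of the episode above 0.025 m).
It also fails if it takes over 64 s, if anything falls off the work surface, if the arm or the gripper's body presses on something with over 40 N, if the wrist force passes 120 N, or if a joint passes its speed limit or range.

ROBOT

A 7-joint arm with a two-finger parallel gripper is mounted at the origin on the work surface. World frame = base frame: x ahead of the robot, y to its left, z up, the work surface at z = 0. Lengths are in m, angles in rad, forces in N, time in s.
With the tool pointing down it reaches from about 0.4 to 0.925 m from the base axis. Payload 5.6 kg.
Tool frame: the origin (TCP) lies midway between the tips of the shut fingers; the grasp point (between the pads) lies r.hold_point_z behind it (r.hold_point_z is the distance from the TCP to the grasp point, in m); z points along the fingers, x is the direction in which the jaws open and shut, and the axes are right-handed (so a half turn about z gives the same grasp; the last joint's range is limited). The gripper opens to 85 mm and grips with 20 to 120 N. Pads are 22 mm wide; open, the fingers measure 114 mm over their backs; the gripper's body (76 mm by 85 mm) begins 54 mm behind the grasp point. The pads swing forward as they close: fully open they stand 13 mm farther back than shut.
Start: joints at [-1.286, 0.468, -0.012, 1.603, 0.006, 1.071, -0.056], TCP at [0.209, 0.615, 0.231] pointing down, gripper open.
Joint ranges: [-2.53, 2.53], [-0.31, 2.02], [-1.57, 1.55], [0.28, 2.44], [-1.29, 4.43], [0.15, 1.84], [-2.92, 2.92]. Speed limits (rad/s): [2.57, 2.57, 3.14, 3.14, 3.14, 3.14, 3.14].

INTERFACE

Orientations are given as a unit quaternion [x, y, z, w].
In Python, from bench import sensors, camera, calibration, ticket, r gives the robot as it stands.
- The arm moves only by the tool move_arm, never from a script. Its argument "plan" is a list of rows, each a list of 4 numbers: the shift along the tool's x, y, z in m, then the turn about the tool's z in rad. In form: [[tx, ty, tz, yaw], ...]. A call has exactly 8 rows; each row shifts and turns the commanded pose from where the row before left it, along the tool's axes as they then stand; what a row does not reach is not made up. A row lasts 1/12 s, in which the tool goes at most 41.7 mm and 7.16 degrees, less where a joint would pass 70% of its speed; a pose out of reach is approached as far as the arm can. A call with a gripper value outside its range is refused whole. "grip" is the finger opening in m, from 0 to 0.0854, set as the call begins (left out, the last holds). The fingers move at their own pace and stop on an object; "squeeze" is the grip in N (left out, the last holds). Time passes only in rows, so rows that do not move let the fingers close, or fill a call up. It gives the time, the measured TCP pose, the force and the opening at its end, in the units of the state.
- sensors.sense(): the state, without advancing time (a new reading comes with each control period).
- camera(name): name is "side" or "top" or "wrist"; returns the picture (400x640x3 uint8, red, green, blue); there is no depth.
- calibration(name): a dict with "fov_y" (degrees; the focal length in pixels is half the picture's height over the tangent of half this angle, whatever the lens; pixels are square), "cx", "cy" (the principal point, pixels), "k1" (the pictures are not rectified: a ray, as slopes to the right and down, at radius r is drawn at 1 + k1 r^2 times it, then the intrinsics apply), "R" (3x3) and "t" (3): a world point X has camera coordinates R X + t. Camera axes: x right, y down, z forward; pixel columns grow to the right and rows downward; lengths in m; the calibration is good to about 2 mm. A picture is of the moment at which its call begins: read the wrist's pose just before it. calibration takes no time and is no camera call; for the wrist camera it gives the pose at the moment of the call.
- ticket.close_job(): hands the job in, once; it reports no verdict.
The state is a dict: "t": time; "joints": joint angles; "joint_velocities": joint speeds; "joint_efforts": joint torques, N m; "position": TCP position; "ee_rot": TCP orientation; "contact_force": force on the tool from outside, world axes, zero at the start; "moment": the same for the moment, N m; "grip_width": finger opening in m.
Only numpy, scipy, OpenCV 4.12 (cv2) and the standard library are available. Lean on these libraries where they do the work, as an engineer would, in place of code of your own. Each camera call takes 0.05 s, during which the arm holds its last target.

## Working session

There is one attempt and no reset: what is moved stays moved. The work goes in short steps, Python scripts to look and compute and a tool call to move; the robot and the scene stay as the last step left them, time stands still between calls to the robot, and variables do not carry over. Pictures are saved under pics/ and viewed, and the job is handed in when it is done.

Besides the shell and the picture viewer there is one more tool, called by a JSON object that holds its "op" and its "data". move_arm: Moves the arm, as the interface text tells. Its arguments: {"type":"object","properties":{"plan":{"type":"array"},"grip":{"type":"number"},"squeeze":{"type":"number"}},"required":["plan"]}

```bash
ls; mkdir -p pics
python3 - <<'E'
from bench import sensors, camera, calibration, r
import cv2
for n in ("side","top","wrist"):
    c=calibration(n); im=camera(n); cv2.imwrite(f"pics/{n}0.png",im[:,:,::-1]); print(n,c)
print(sensors.sense(), r.hold_point_z)
E
```

```text
pics
side {'fov_y': 47.3515523221646, 'cx': 321.44542041270637, 'cy': 201.96674275796096, 'k1': 0.01852672039536119, 'R': array([[-0.9988546 , -0.04780858,  0.00195421],
       [-0.03367244,  0.67332125, -0.73858288],
       [ 0.03399479, -0.73780271, -0.67415986]]), 't': array([0.56060724, 0.12650574, 1.0953038 ])}
top {'fov_y': 53.64554816847013, 'cx': 317.6198287842898, 'cy': 201.37069378314044, 'k1': -0.058910329278254084, 'R': array([[-0.00607365, -0.99990457,  0.01240807],
       [-0.99088012,  0.0043476 , -0.13467625],
       [ 0.13460946, -0.01311288, -0.99081196]]), 't': array([-0.02043741,  0.57838127,  0.92263938])}
wrist {'fov_y': 63.239556905837645, 'cx': 324.246337292335, 'cy': 200.32615445594854, 'k1': -0.0468987696119679, 'R': array([[ 0.32149322,  0.94691107, -0.00123641],
       [ 0.91210094, -0.30932325,  0.26905575],
       [ 0.25438942, -0.08762733, -0.96312381]]), 't': array([-0.6486774 , -0.03509935,  0.3779268 ])}
{'t': 0.15, 'joints': array([-1.2860031 ,  0.46816822, -0.01162595,  1.60340971,  0.00603403,
        1.07138599, -0.05627563]), 'joint_velocities': array([ 0.00023267, -0.0007904 , -0.00092291, -0.00470517, -0.00022745,
        0.00081863,  0.00093479]), 'joint_efforts': array([ 1.43737809e-03, -5.32800150e+01,  2.20736372e-02, -2.51557231e+01,
        1.15099980e-02,  5.61593843e-03, -2.48493791e-05]), 'position': array([0.20918865, 0.61497285, 0.23056248]), 'ee_rot': array([ 8.13006000e-01,  5.82254925e-01, -5.05805850e-04,  4.37364818e-04]), 'contact_force': array([0.26638345, 0.06943149, 0.18762919]), 'moment': array([0.0111049 , 0.01761367, 0.04613767]), 'grip_width': 0.08540674784192585} 0.0187
```

View pics/side0.png

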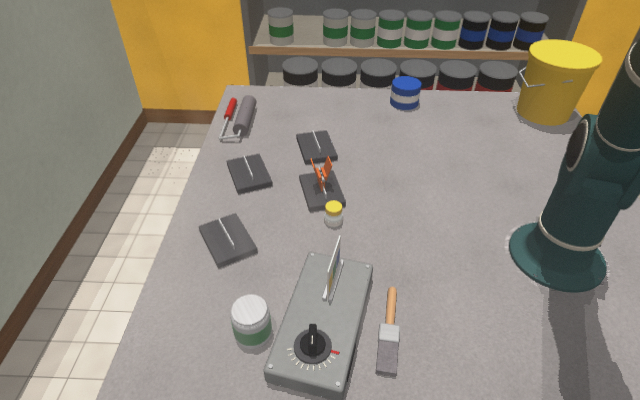

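View pics/top0.png

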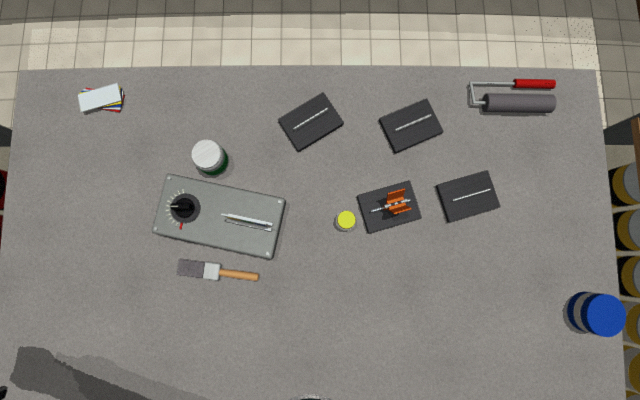

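View pics/wrist0.png

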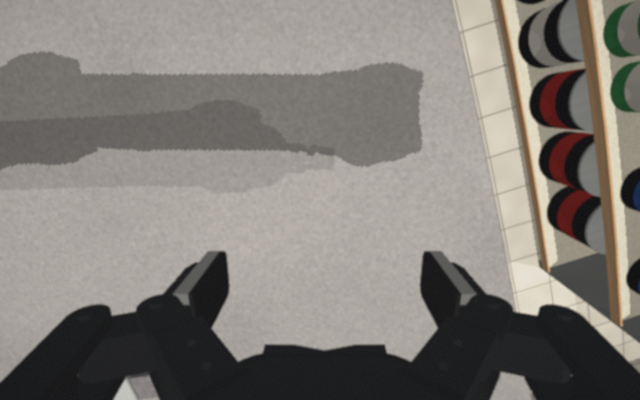

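```bash
cat > h.py <<'E'
import numpy as np, cv2
def K(c):
    f=200/np.tan(np.radians(c['fov_y']/2)); return np.array([[f,0,c['cx']],[0,f,c['cy']],[0,0,1.]]), np.array([c['k1'],0,0,0.])
def ray(c,uv):
    k,d=K(c); p=cv2.undistortPoints(np.array(uv,float).reshape(-1,1,2),k,d,None,None).reshape(-1,2)
    dr=np.c_[p,np.ones(len(p))]@c['R']; return -c['R'].T@c['t'], dr
def plane(c,uv,z):
    o,d=ray(c,uv); return o+d*((z-o[2])/d[:,2])[:,None]
def proj(c,X):
    k,d=K(c); return cv2.projectPoints(np.array(X,float).reshape(-1,1,3),cv2.Rodrigues(c['R'])[0],c['t'],k,d)[0].reshape(-1,2)
def tri(c1,u1,c2,u2):
    o1,d1=ray(c1,[u1]);o2,d2=ray(c2,[u2]);d1=d1[0];d2=d2[0]
    s=np.linalg.lstsq(np.c_[d1,-d2],o2-o1,rcond=None)[0]
    a=o1+s[0]*d1;b=o2+s[1]*d2; return (a+b)/2,np.linalg.norm(a-b)
E
python3 - <<'E'
import cv2
t=cv2.imread('pics/top0.png'); s=cv2.imread('pics/side0.png')
def crop(im,x,y,w,h,k,n): cv2.imwrite(n,cv2.resize(im[y:y+h,x:x+w],None,fx=k,fy=k,interpolation=cv2.INTER_CUBIC))
crop(t,145,165,150,100,5,'pics/c1.png'); crop(t,330,165,100,75,8,'pics/c2.png'); crop(s,260,235,130,165,3.5,'pics/c3.png'); crop(s,290,145,70,90,6,'pics/c4.png')
E
```

```text
(no output)
```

View pics/c1.png

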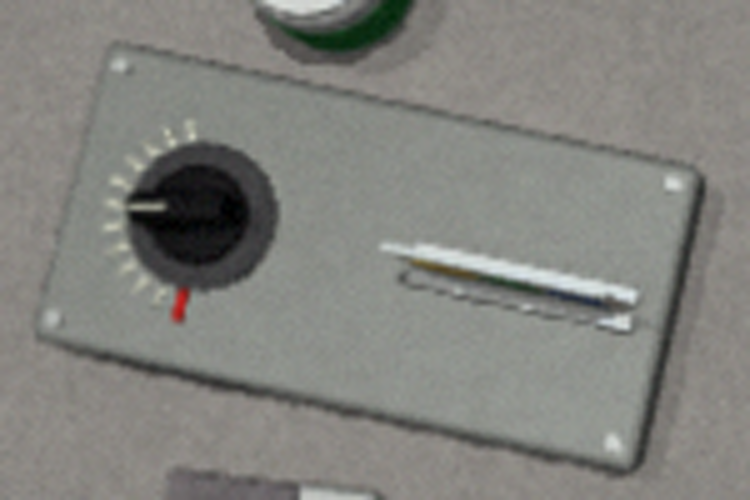

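View pics/c2.png

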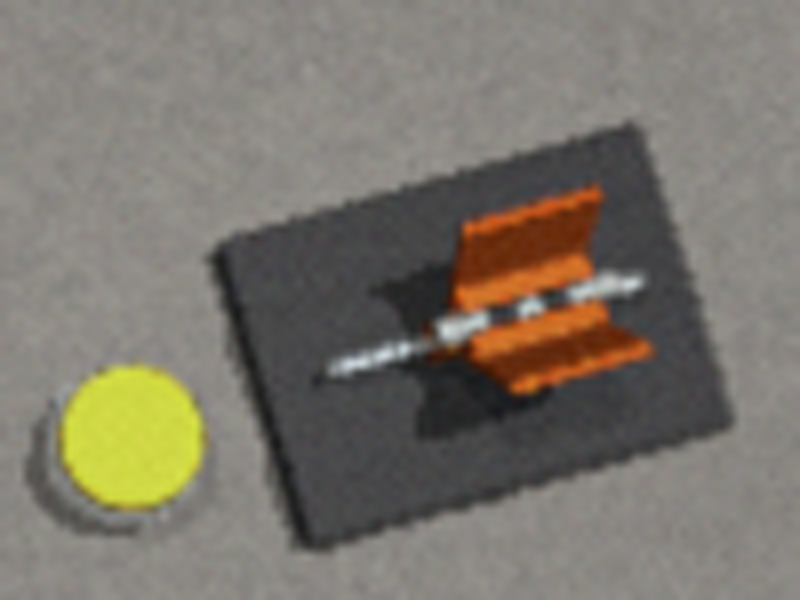

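View pics/c3.png

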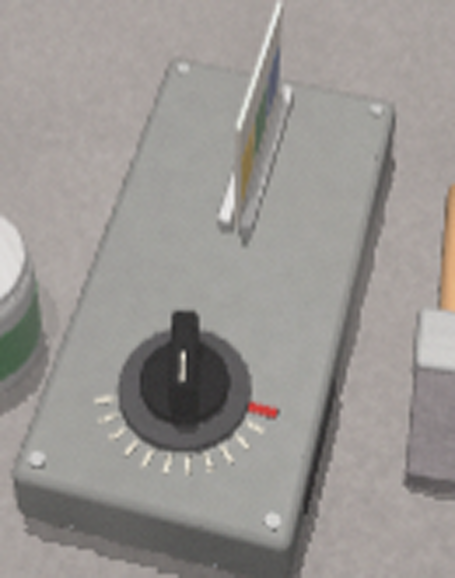

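View pics/c4.png

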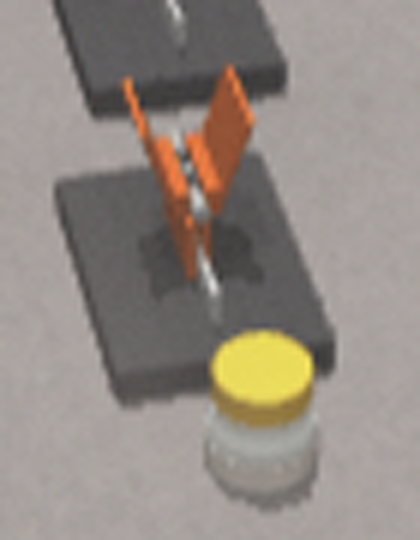

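Run:
```python
from bench import calibration
from h import *
np.set_printoptions(precision=4,suppress=True)
c=calibration('top'); s=calibration('side')
def px(o,k,l): return [(o[0]+(a+.5)/k-.5,o[1]+(b+.5)/k-.5) for a,b in l]
C1=lambda l:px((145,165),5,l); C2=lambda l:px((330,165),8,l);C3=lambda l:px((260,235),3.5,l);C4=lambda l:px((290,145),6,l)
sc=plane(c,C1([(120,65),(675,183),(613,442),(52,317)]),.05); print('screws top',sc,sc.mean(0))
ss=plane(s,C3([(182,68),(376,110),(272,520),(37,459)]),.05); print('screws side',ss,ss.mean(0))
for q in (sc,ss):
    pass
yaw=lambda v:np.arctan2(v[1],v[0])
# y axis: from right screws to left screws (+y)
v=(sc[0]+sc[3]-sc[1]-sc[2]); print('station yaw',yaw(v)-np.pi/2); 
v=(ss[2]+ss[3]-ss[0]-ss[1]); print('yaw side',yaw(v)-np.pi/2)
w=plane(c,C1([(165,207),(128,210)]),.094); print('line',w,yaw(w[1]-w[0]))
st=plane(c,C2([(218,240),(632,125),(735,425),(318,548)]),.02);print('strip',st,st.mean(0), [np.linalg.norm(st[i]-st[i-1]) for i in range(4)])
v=st[0]+st[3]-st[1]-st[2];print('strip yaw',yaw(v)-np.pi/2)
b=plane(c,C2([(325,372),(648,282)]),.038);print('blade',b,b.mean(0),np.linalg.norm(b[0]-b[1]),yaw(b[0]-b[1])-np.pi/2)
lv=plane(c,C2([(465,225),(600,190),(513,390),(652,348)]),.106);print('levertops',lv,lv.mean(0),yaw(lv[0]-lv[1])-np.pi/2,yaw(lv[2]-lv[3])-np.pi/2)
j=plane(c,C2([(133,437)]),.055);print('jar',j)
for n,u in dict(a=(311,122),b=(411,126),c=(468,196),d=(389,206)).items(): print(n,np.linalg.norm(plane(c,[u],.02)[0,:2]))
ce=plane(c,C1([(383,246),(637,297)]),.14);print('card',ce,ce.mean(0),yaw(ce[0]-ce[1])-np.pi/2,np.linalg.norm(ce[0]-ce[1]))
# projections: knob, clip in side
print(proj(s,[[*lv.mean(0)[:2],.106]]))
```

```text
screws top [[0.6368 0.3391 0.05  ]
 [0.5776 0.068  0.05  ]
 [0.4542 0.0966 0.05  ]
 [0.5141 0.3666 0.05  ]] [0.5457 0.2176 0.05  ]
screws side [[0.5801 0.0705 0.05  ]
 [0.4561 0.0992 0.05  ]
 [0.5156 0.368  0.05  ]
 [0.6383 0.3413 0.05  ]] [0.5475 0.2197 0.05  ]
station yaw -0.21672221814560277
yaw side -0.21471990347225067
line [[0.5615 0.2988 0.094 ]
 [0.5602 0.3159 0.094 ]] 1.647683874411634
strip [[ 0.5976 -0.1215  0.02  ]
 [ 0.6336 -0.2528  0.02  ]
 [ 0.5388 -0.2815  0.02  ]
 [ 0.5016 -0.1505  0.02  ]] [ 0.5679 -0.2016  0.02  ] [np.float64(0.10026822699505297), np.float64(0.13615717395098514), np.float64(0.0990889360347351), np.float64(0.13622796506013254)]
strip yaw 0.27244040340861875
blade [[ 0.5541 -0.1513  0.038 ]
 [ 0.5813 -0.2514  0.038 ]] [ 0.5677 -0.2013  0.038 ] 0.10373806018629936 0.265491115794265
levertops [[ 0.5885 -0.1823  0.106 ]
 [ 0.5984 -0.2214  0.106 ]
 [ 0.5412 -0.1946  0.106 ]
 [ 0.5529 -0.2347  0.106 ]] [ 0.5702 -0.2082  0.106 ] 0.24976620908730274 0.2851301738741798
jar [[ 0.533 -0.091  0.055]]
a 0.7857539954754482
b 0.8192357349354344
c 0.7167104900049696
d 0.6030420395281838
card [[0.5383 0.187  0.14  ]
 [0.5158 0.0766 0.14  ]] [0.527  0.1318 0.14  ] -0.20166393678580152 0.112664919248111
[[321.8926 159.5821]]
```

```bash
cat > plan.py <<'E'
import sys, numpy as np
from bench import sensors
def go(x,y,z,phi,n,t=0):
    s=sensors.sense(); p=s['position']; q=s['ee_rot']; from scipy.spatial.transform import Rotation as R
    M=R.from_quat(q).as_matrix(); f=np.arctan2(M[1,0],M[0,0])
    d=(np.array([x,y,z])-p)/n; a=-(phi-f)
    print('now',p.round(4),'phi %.4f'%f,'tilt',np.degrees(np.arccos(-M[2,2])).round(2),'w %.4f'%s['grip_width'],'F',s['contact_force'].round(2),'t',s['t'])
    rows=[]
    for i in range(n):
        # turning evenly, shift in axes at row start
        tx=np.array([np.cos(f),np.sin(f)]);ty=np.array([np.sin(f),-np.cos(f)])
        rows.append([round(float(d[:2]@tx),4),round(float(d[:2]@ty),4),round(float(-d[2]),4),round(a/n,4)]); f-=a/n
    for i in range(0,n,8): print(rows[i:i+8])
if __name__=='__main__': 
    v=[float(a) for a in sys.argv[1:]]; go(*v[:4],int(v[4]))
E
python3 plan.py 0.5637 0.2968 0.2 0.077 16
python3 -c "
from bench import calibration,sensors
c=calibration('wrist'); print(-c['R'].T@c['t'])"
```

```text
now [0.2092 0.615  0.2306] phi 1.2430 tilt 0.08 w 0.0854 F [0.27 0.07 0.19] t 0.15
[[-0.0117, 0.0274, 0.0019, np.float64(0.0729)], [-0.0097, 0.0282, 0.0019, np.float64(0.0729)], [-0.0076, 0.0288, 0.0019, np.float64(0.0729)], [-0.0055, 0.0293, 0.0019, np.float64(0.0729)], [-0.0033, 0.0296, 0.0019, np.float64(0.0729)], [-0.0012, 0.0297, 0.0019, np.float64(0.0729)], [0.001, 0.0298, 0.0019, np.float64(0.0729)], [0.0032, 0.0296, 0.0019, np.float64(0.0729)]]
[[0.0053, 0.0293, 0.0019, np.float64(0.0729)], [0.0074, 0.0288, 0.0019, np.float64(0.0729)], [0.0095, 0.0282, 0.0019, np.float64(0.0729)], [0.0115, 0.0274, 0.0019, np.float64(0.0729)], [0.0135, 0.0265, 0.0019, np.float64(0.0729)], [0.0154, 0.0255, 0.0019, np.float64(0.0729)], [0.0172, 0.0243, 0.0019, np.float64(0.0729)], [0.0189, 0.023, 0.0019, np.float64(0.0729)]]
[0.14443188 0.6365447  0.37275823]
```

{"op": "move_arm", "data": {"plan": [[-0.0117,0.0274,0.002,0.073],[-0.0097,0.0282,0.002,0.073],[-0.0076,0.0288,0.002,0.073],[-0.0055,0.0293,0.002,0.073],[-0.0033,0.0296,0.002,0.073],[-0.0012,0.0297,0.002,0.073],[0.001,0.0298,0.002,0.073],[0.0032,0.0296,0.002,0.073]], "grip": 0.085, "squeeze": 40}}

```text
t: 0.82
position: [0.3874, 0.4549, 0.215]
ee_rot: [0.947, 0.322, -0.0, 0.0]
contact_force: [0.7, -0.6, -0.2]
grip_width: 0.0846
```

{"op": "move_arm", "data": {"plan": [[0.0053,0.0293,0.002,0.073],[0.0074,0.0288,0.002,0.073],[0.0095,0.0282,0.002,0.073],[0.0115,0.0274,0.002,0.073],[0.0135,0.0265,0.002,0.073],[0.0154,0.0255,0.002,0.073],[0.0172,0.0243,0.002,0.073],[0.0189,0.023,0.002,0.073]]}}

```text
t: 1.48
position: [0.5642, 0.2956, 0.199]
ee_rot: [0.999, 0.036, -0.0, 0.0]
contact_force: [-0.3, 0.2, -1.1]
grip_width: 0.085
```

{"op": "move_arm", "data": {"plan": [[0,0,0,0],[0,0,0,0],[0,0,0,0],[0,0,0,0],[0,0,0,0],[0,0,0,0],[0,0,0,0],[0,0,0,0]]}}

```text
t: 2.15
position: [0.5631, 0.2972, 0.1994]
ee_rot: [0.999, 0.038, 0.0, -0.0]
contact_force: [0.2, -0.1, 0.7]
grip_width: 0.0851
```

```bash
python3 plan.py 0.5637 0.2968 0.2 0.077 8
python3 - <<'E'
from bench import camera,calibration
from h import *
c=calibration('wrist'); im=camera('wrist')[:,:,::-1]; cv2.imwrite('pics/w1.png',im)
print(proj(c,[[.5637,.2968,.094],[.5295,.1406,.14]]))
import pickle; pickle.dump(c,open('w1.pkl','wb'))
E
```

```text
now [0.5631 0.2972 0.1994] phi 0.0758 tilt 0.01 w 0.0851 F [ 0.19 -0.1   0.75] t 2.15
[[0.0001, 0.0001, -0.0001, np.float64(-0.0002)], [0.0001, 0.0001, -0.0001, np.float64(-0.0002)], [0.0001, 0.0001, -0.0001, np.float64(-0.0002)], [0.0001, 0.0001, -0.0001, np.float64(-0.0002)], [0.0001, 0.0001, -0.0001, np.float64(-0.0002)], [0.0001, 0.0001, -0.0001, np.float64(-0.0002)], [0.0001, 0.0001, -0.0001, np.float64(-0.0002)], [0.0001, 0.0001, -0.0001, np.float64(-0.0002)]]
[[325.29684287 199.12865237]
 [267.53862311 399.90171641]]
```

View pics/w1.png

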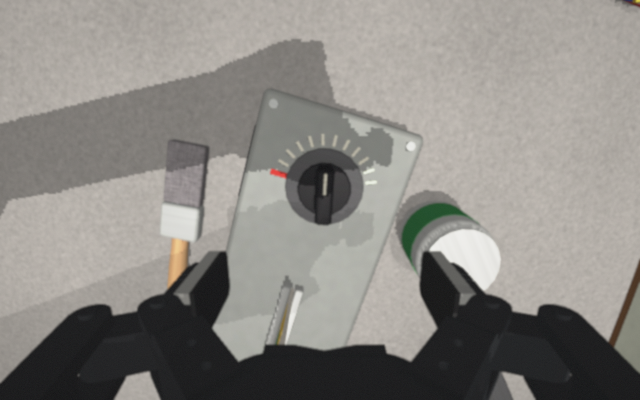

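Run:
```python
from h import *
import pickle; np.set_printoptions(precision=4,suppress=True)
c=pickle.load(open('w1.pkl','rb'))
im=cv2.imread('pics/w1.png')
cv2.imwrite('pics/w1c.png',cv2.resize(im[80:240,230:430],None,fx=4,fy=3.75,interpolation=cv2.INTER_CUBIC)[:600,:800])
sc=plane(c,[(273,103),(411,146)],.05);print(sc, (sc.mean(0)))
print('pred screws expected mid: knob', plane(c,[(324,194)],.094), plane(c,[(324.5,186)],.064), 'tin',plane(c,[(458,262)],.085))
```

```text
[[0.5131 0.3673 0.05  ]
 [0.6375 0.3398 0.05  ]] [0.5753 0.3535 0.05  ]
pred screws expected mid: knob [[0.5624 0.3009 0.094 ]] [[0.5628 0.3004 0.064 ]] tin [[0.6841 0.2463 0.085 ]]
```

View pics/w1c.png

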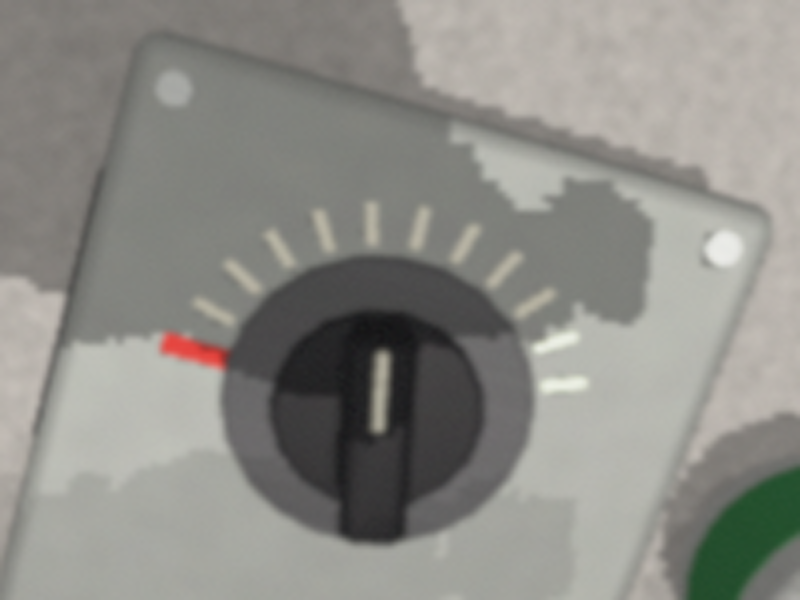

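{"op": "move_arm", "data": {"plan": [[0,0,0.016,0],[0,0,0.016,0],[0,0,0.016,0],[0,0,0.016,0],[0,0,0.016,0],[0,0,0.016,0],[0,0,0.016,0],[0,0,0.016,0]], "grip": 0.055}}

```text
t: 2.87
position: [0.5634, 0.2969, 0.0706]
ee_rot: [0.999, 0.038, 0.0, -0.0]
contact_force: [-0.7, 0.2, -0.3]
grip_width: 0.0548
```

{"op": "move_arm", "data": {"plan": [[0,0,0,0],[0,0,0,0],[0,0,0,0],[0,0,0,0],[0,0,0,0],[0,0,0,0],[0,0,0,0],[0,0,0,0]], "grip": 0.0, "squeeze": 40}}

```text
t: 3.53
position: [0.563, 0.2967, 0.0724]
ee_rot: [0.999, 0.037, -0.0, -0.0]
contact_force: [-4.7, -2.5, 6.5]
grip_width: 0.013
```

{"op": "move_arm", "data": {"plan": [[0,0,0,-0.1],[0,0,0,-0.1],[0,0,0,-0.1],[0,0,0,-0.1],[0,0,0,-0.1],[0,0,0,-0.1],[0,0,0,-0.1],[0,0,0,-0.1]]}}

```text
t: 4.2
position: [0.5634, 0.297, 0.0724]
ee_rot: [0.905, 0.426, 0.0, -0.0]
contact_force: [-3.2, -1.1, 4.2]
grip_width: 0.0127
```

{"op": "move_arm", "data": {"plan": [[0,0,0,-0.1],[0,0,0,-0.1],[0,0,0,-0.1],[0,0,0,-0.1],[0,0,0,-0.04],[0,0,0,-0.04],[0,0,0,0],[0,0,0,0]]}}

```text
t: 4.87
position: [0.5635, 0.2972, 0.0724]
ee_rot: [0.779, 0.626, 0.0, -0.0]
contact_force: [-3.3, -0.7, 5.6]
grip_width: 0.0127
```

```bash
python3 plan.py 0.5637 0.2968 0.07 1.355 8|head -1; python3 -c "
from bench import sensors;print(sensors.sense()['moment'])
from bench import camera;import cv2
im=camera('wrist')[:,:,::-1];cv2.imwrite('pics/w2.png',im)"
```

```text
now [0.5635 0.2972 0.0724] phi 1.3540 tilt 0.06 w 0.0127 F [-3.3  -0.69  5.58] t 4.8667
[-0.18586541  0.94419305  0.02093779]
```

View pics/w2.png

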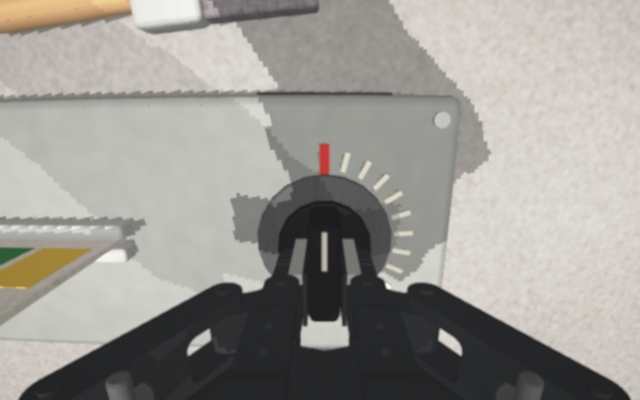

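{"op": "move_arm", "data": {"plan": [[0,0,0,-0.03],[0,0,0,-0.03],[0,0,0,-0.03],[0,0,0,0],[0,0,0,0],[0,0,0,0],[0,0,0,0],[0,0,0,0]]}}

```text
t: 5.58
position: [0.5642, 0.297, 0.0725]
ee_rot: [0.752, 0.659, 0.001, -0.0]
contact_force: [-3.0, -0.2, 5.7]
grip_width: 0.0133
```

```bash
python3 plan.py 0.5637 0.2968 0.07 1.355 8|head -1; python3 -c "
from bench import sensors;print(sensors.sense()['moment'])
from bench import camera;import cv2
im=camera('wrist')[:,:,::-1];cv2.imwrite('pics/w3.png',cv2.resize(im[120:320,220:430],None,fx=3,fy=3))"
```

```text
now [0.5642 0.297  0.0725] phi 1.4401 tilt 0.12 w 0.0133 F [-2.98 -0.21  5.7 ] t 5.5833
[-0.17201951  0.588706   -1.05056587]
```

View pics/w3.png

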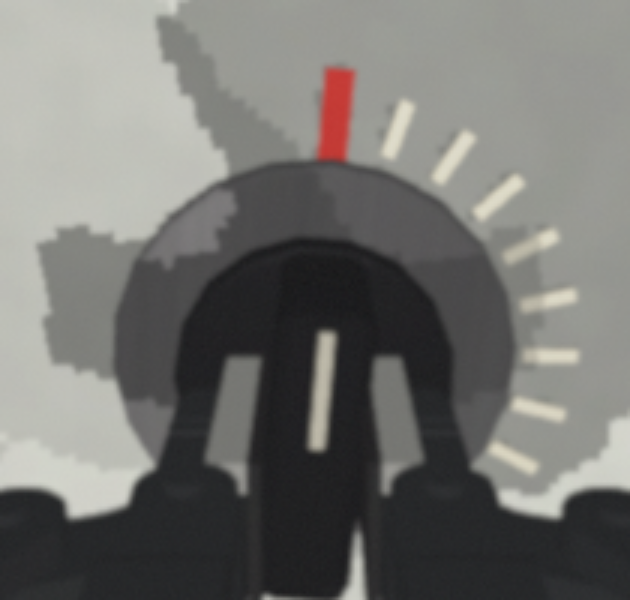

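{"op": "move_arm", "data": {"plan": [[0,0,0,0],[0,0,0,0],[0,0,0,0],[0,0,0,0],[0,0,0,0],[0,0,0,0],[0,0,-0.01,0],[0,0,-0.02,0]], "grip": 0.05}}

```text
t: 6.3
position: [0.5618, 0.2958, 0.0996]
ee_rot: [0.75, 0.661, -0.002, -0.0]
contact_force: [-0.8, 0.5, -0.3]
grip_width: 0.0497
```

{"op": "move_arm", "data": {"plan": [[0,0,-0.018,0],[0,0,-0.018,0],[0,0,-0.018,0],[0,0,-0.018,0],[0,0,-0.018,0],[0,0,-0.018,0],[0,0,-0.018,0],[0,0,0,0]]}}

```text
t: 6.97
position: [0.5654, 0.2979, 0.2324]
ee_rot: [0.75, 0.661, 0.004, 0.001]
contact_force: [1.1, 0.3, -0.1]
grip_width: 0.0502
```

```bash
python3 plan.py 0.57 -0.208 0.22 0.272 16
python3 - <<'E'
from bench import camera,calibration
import cv2,pickle
c=calibration('wrist');im=camera('wrist')[:,:,::-1];cv2.imwrite('pics/w4.png',im);pickle.dump(c,open('w4.pkl','wb'))
E
```

```text
now [0.5654 0.2979 0.2324] phi 1.4449 tilt 0.45 w 0.0502 F [ 1.12  0.33 -0.14] t 6.9667
[[-0.0313, 0.0043, 0.0008, np.float64(0.0733)], [-0.0309, 0.0065, 0.0008, np.float64(0.0733)], [-0.0304, 0.0088, 0.0008, np.float64(0.0733)], [-0.0296, 0.011, 0.0008, np.float64(0.0733)], [-0.0288, 0.0131, 0.0008, np.float64(0.0733)], [-0.0277, 0.0152, 0.0008, np.float64(0.0733)], [-0.0265, 0.0172, 0.0008, np.float64(0.0733)], [-0.0252, 0.0191, 0.0008, np.float64(0.0733)]]
[[-0.0237, 0.0209, 0.0008, np.float64(0.0733)], [-0.0221, 0.0226, 0.0008, np.float64(0.0733)], [-0.0204, 0.0241, 0.0008, np.float64(0.0733)], [-0.0186, 0.0256, 0.0008, np.float64(0.0733)], [-0.0167, 0.0269, 0.0008, np.float64(0.0733)], [-0.0147, 0.028, 0.0008, np.float64(0.0733)], [-0.0126, 0.029, 0.0008, np.float64(0.0733)], [-0.0104, 0.0298, 0.0008, np.float64(0.0733)]]
```

View pics/w4.png

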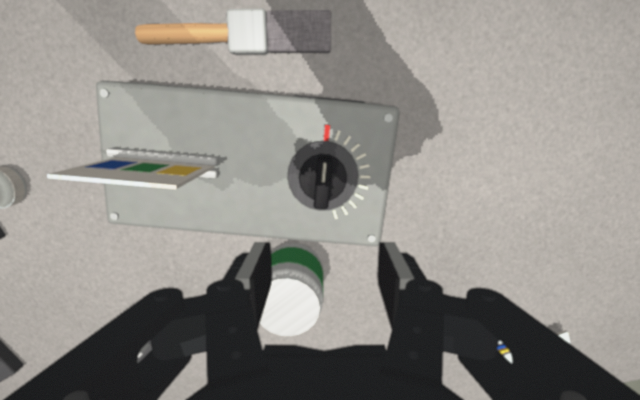

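Run:
```python
from h import *
im=cv2.imread('pics/w4.png')
cv2.imwrite('pics/w4a.png',cv2.resize(im[140:230,35:235],None,fx=4,fy=4,interpolation=cv2.INTER_CUBIC))
cv2.imwrite('pics/w4b.png',cv2.resize(im[105:235,270:400],None,fx=4.5,fy=4.5,interpolation=cv2.INTER_CUBIC))
```

```text
(no output)
```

View pics/w4a.png

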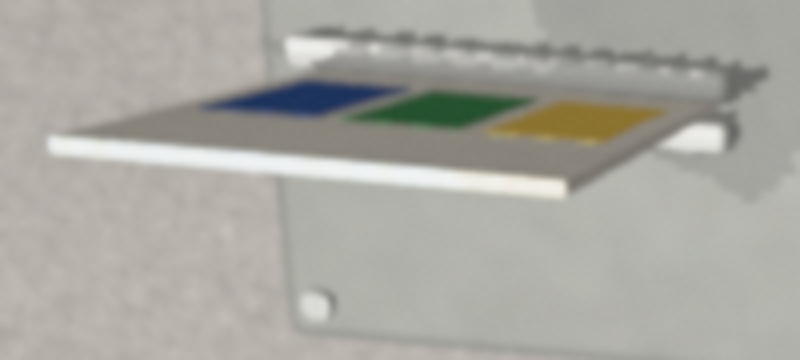

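View pics/w4b.png

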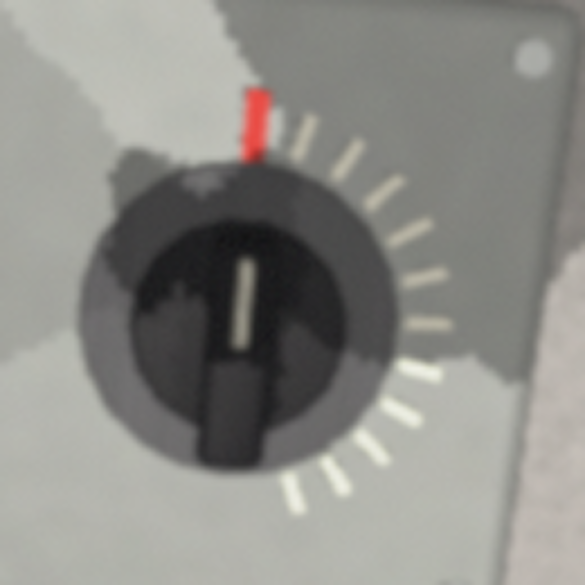

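Run:
```python
from h import *
from bench import calibration
import pickle; np.set_printoptions(precision=4,suppress=True)
c=pickle.load(open('w4.pkl','rb'))
px=lambda o,k,l:[(o[0]+(a+.5)/k-.5,o[1]+(b+.5)/k-.5) for a,b in l]
yaw=lambda v:np.arctan2(v[1],v[0])
ce=plane(c,px((35,140),4,[(48,145),(567,187)]),.14);print('card wrist',ce,ce.mean(0),yaw(ce[1]-ce[0])-np.pi/2,np.linalg.norm(ce[0]-ce[1]))
sc=plane(c,[(103,93),(388,118),(372,239),(114,216.5)],.05);print(sc,sc.mean(0),yaw(sc[1]+sc[2]-sc[0]-sc[3])-np.pi/2)
l=plane(c,px((270,105),4.5,[(240,348),(247,260)]),.094);print('line',yaw(l[1]-l[0])-np.pi)
s=calibration('side')
ss=plane(s,px((260,235),3.5,[(281,2),(238,126)]),.14);print('card side',ss,ss.mean(0),yaw(ss[1]-ss[0])-np.pi/2)
```

```text
card wrist [[0.5174 0.0917 0.14  ]
 [0.5384 0.19   0.14  ]] [0.5279 0.1409 0.14  ] -0.2109779720614018 0.10052639911624989
[[0.4541 0.096  0.05  ]
 [0.5139 0.3673 0.05  ]
 [0.6382 0.341  0.05  ]
 [0.5781 0.0696 0.05  ]] [0.5461 0.2185 0.05  ] -0.21739417561780705
line -0.2039235891479847
card side [[0.5185 0.0943 0.14  ]
 [0.5405 0.1893 0.14  ]] [0.5295 0.1418 0.14  ] -0.22744046608113333
```

{"op": "move_arm", "data": {"plan": [[-0.0313,0.0043,0.001,0.0733],[-0.0309,0.0065,0.001,0.0733],[-0.0304,0.0088,0.001,0.0733],[-0.0296,0.011,0.001,0.0733],[-0.0288,0.0131,0.001,0.0733],[-0.0277,0.0152,0.001,0.0733],[-0.0265,0.0172,0.001,0.0733],[-0.0252,0.0191,0.001,0.0733]], "grip": 0.0854}}

```text
t: 7.68
position: [0.565, 0.0423, 0.2185]
ee_rot: [0.91, 0.415, -0.001, -0.0]
contact_force: [0.5, 0.1, 0.6]
grip_width: 0.0853
```

{"op": "move_arm", "data": {"plan": [[-0.0237,0.0209,0.001,0.0733],[-0.0221,0.0226,0.001,0.0733],[-0.0204,0.0241,0.001,0.0733],[-0.0186,0.0256,0.001,0.0733],[-0.0167,0.0269,0.001,0.0733],[-0.0147,0.028,0.001,0.0733],[-0.0126,0.029,0.001,0.0733],[-0.0104,0.0298,0.001,0.0733]]}}

```text
t: 8.35
position: [0.5675, -0.2103, 0.2105]
ee_rot: [0.991, 0.134, -0.001, -0.0]
contact_force: [-0.2, 0.3, -0.7]
grip_width: 0.0853
```

{"op": "move_arm", "data": {"plan": [[0,0,0,0],[0,0,0,0],[0,0,0,0],[0,0,0,0],[0,0,0,0],[0,0,0,0],[0,0,0,0],[0,0,0,0]]}}

```text
t: 9.02
position: [0.5684, -0.2084, 0.2114]
ee_rot: [0.991, 0.136, 0.0, -0.0]
contact_force: [0.5, 1.0, -0.2]
grip_width: 0.0854
```

```bash
python3 plan.py 0.57 -0.208 0.07 0.272 16
python3 - <<'E'
from bench import camera,calibration
import cv2,pickle
c=calibration('wrist');im=camera('wrist')[:,:,::-1];cv2.imwrite('pics/w5.png',im);pickle.dump(c,open('w5.pkl','wb'))
cv2.imwrite('pics/w5a.png',cv2.resize(im[80:280,200:450],None,fx=3,fy=3,interpolation=cv2.INTER_CUBIC))
E
```

```text
now [ 0.5684 -0.2084  0.2114] phi 0.2730 tilt 0.01 w 0.0854 F [ 0.53  0.96 -0.17] t 9.0167
[[0.0001, 0.0, 0.0088, np.float64(0.0001)], [0.0001, 0.0, 0.0088, np.float64(0.0001)], [0.0001, 0.0, 0.0088, np.float64(0.0001)], [0.0001, 0.0, 0.0088, np.float64(0.0001)], [0.0001, 0.0, 0.0088, np.float64(0.0001)], [0.0001, 0.0, 0.0088, np.float64(0.0001)], [0.0001, 0.0, 0.0088, np.float64(0.0001)], [0.0001, 0.0, 0.0088, np.float64(0.0001)]]
[[0.0001, 0.0, 0.0088, np.float64(0.0001)], [0.0001, 0.0, 0.0088, np.float64(0.0001)], [0.0001, 0.0, 0.0088, np.float64(0.0001)], [0.0001, 0.0, 0.0088, np.float64(0.0001)], [0.0001, 0.0, 0.0088, np.float64(0.0001)], [0.0001, 0.0, 0.0088, np.float64(0.0001)], [0.0001, 0.0, 0.0088, np.float64(0.0001)], [0.0001, 0.0, 0.0088, np.float64(0.0001)]]
```

View pics/w5.png

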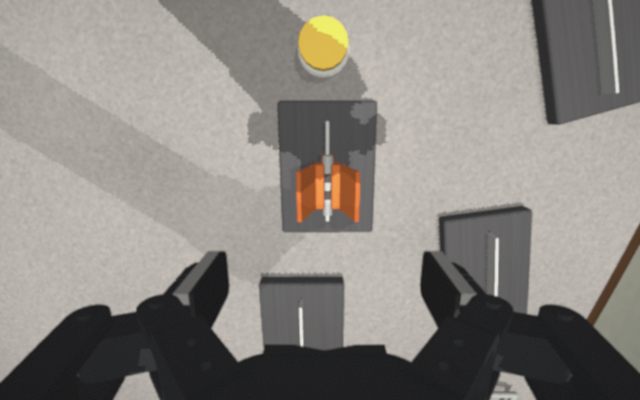

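View pics/w5a.png

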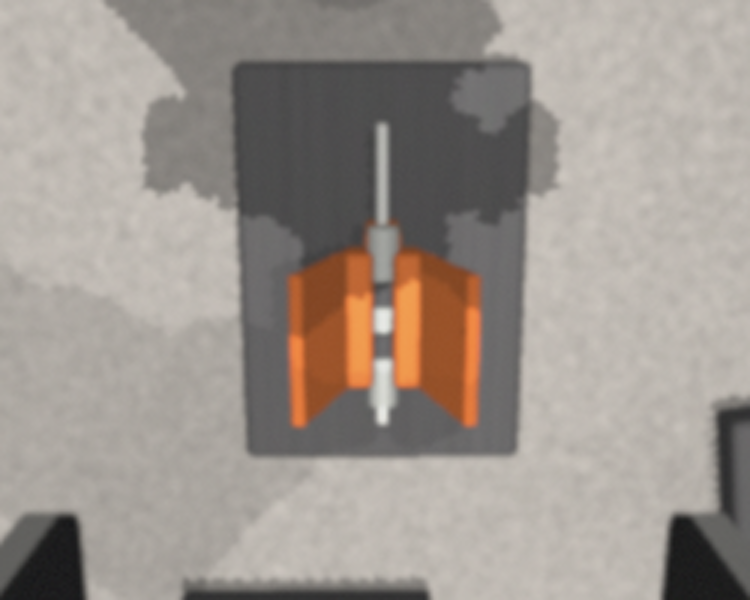

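```bash
python3 - <<'E'
from h import *
import pickle; np.set_printoptions(precision=4,suppress=True)
c=pickle.load(open('w5.pkl','rb'))
px=lambda o,k,l:[(o[0]+(a+.5)/k-.5,o[1]+(b+.5)/k-.5) for a,b in l]
yaw=lambda v:np.arctan2(v[1],v[0])
p=plane(c,px((200,80),3,[(296,276),(474,276),(471,427),(299,427)]),.106);print(p,p.mean(0),yaw(p[0]+p[1]-p[2]-p[3])-np.pi/2, yaw(p[1]-p[0]), np.linalg.norm(p[1]-p[0]),np.linalg.norm(p[1]-p[2]))
b=plane(c,px((200,80),3,[(382,124),(382,424)]),.038);print(b,b.mean(0),yaw(b[0]-b[1])-np.pi/2)
E
python3 plan.py 0.5695 -0.209 0.068 0.272 8
```

```text
[[ 0.5429 -0.1931  0.106 ]
 [ 0.5871 -0.1807  0.106 ]
 [ 0.5985 -0.2203  0.106 ]
 [ 0.554  -0.2328  0.106 ]] [ 0.5706 -0.2067  0.106 ] 0.27670484629625514 0.27356054513300704 0.04585898481066572 0.04115447768582643
[[ 0.555  -0.1523  0.038 ]
 [ 0.5823 -0.2485  0.038 ]] [ 0.5687 -0.2004  0.038 ] 0.2758201028427403
now [ 0.5684 -0.2086  0.2114] phi 0.2728 tilt 0.01 w 0.0854 F [-0.13 -0.23 -0.35] t 9.0667
[[0.0001, 0.0001, 0.0179, np.float64(0.0001)], [0.0001, 0.0001, 0.0179, np.float64(0.0001)], [0.0001, 0.0001, 0.0179, np.float64(0.0001)], [0.0001, 0.0001, 0.0179, np.float64(0.0001)], [0.0001, 0.0001, 0.0179, np.float64(0.0001)], [0.0001, 0.0001, 0.0179, np.float64(0.0001)], [0.0001, 0.0001, 0.0179, np.float64(0.0001)], [0.0001, 0.0001, 0.0179, np.float64(0.0001)]]
```

{"op": "move_arm", "data": {"plan": [[0.001,-0.001,0.018,0],[0.001,0,0.018,0],[0,0,0.018,0],[0,0,0.018,0],[0,0,0.018,0],[0,0,0.018,0],[0,0,0.018,0],[0,0,0.017,0]], "grip": 0.0854}}

```text
t: 9.73
position: [0.5699, -0.2074, 0.0674]
ee_rot: [0.991, 0.136, -0.0, -0.0]
contact_force: [0.1, -0.5, -0.2]
grip_width: 0.0852
```

```bash
python3 plan.py 0.5705 -0.2072 0.068 0.272 8|head -1
python3 - <<'E'
from bench import camera,calibration
import cv2,pickle
c=calibration('wrist');im=camera('wrist')[:,:,::-1];cv2.imwrite('pics/w6.png',im)
E
```

```text
now [ 0.5699 -0.2074  0.0674] phi 0.2723 tilt 0.0 w 0.0852 F [ 0.11 -0.48 -0.19] t 9.7333
```

View pics/w6.png

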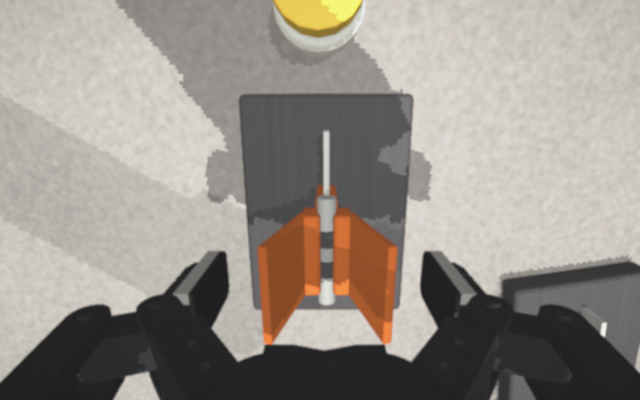

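{"op": "move_arm", "data": {"plan": [[0.001,0,0,0],[0,0,0,0],[0,0,0,0],[0,0,0,0],[0,0,0,0],[0,0,0,0],[0,0,0,0],[0,0,0,0]], "grip": 0.0, "squeeze": 40}}

```text
t: 10.45
position: [0.5717, -0.2088, 0.0715]
ee_rot: [0.991, 0.135, 0.001, 0.001]
contact_force: [-4.2, -1.3, 12.7]
grip_width: 0.0227
```

```bash
python3 plan.py 0.5705 -0.2072 0.068 0.272 8|head -1
python3 - <<'E'
from bench import camera,calibration
import cv2,pickle
im=camera('wrist')[:,:,::-1];cv2.imwrite('pics/w7.png',im)
im=camera('side')[:,:,::-1];cv2.imwrite('pics/s7.png',cv2.resize(im[120:240,270:400],None,fx=4,fy=4))
E
```

```text
now [ 0.5717 -0.2088  0.0715] phi 0.2715 tilt 0.19 w 0.0227 F [-4.23 -1.34 12.74] t 10.45
```

View pics/w7.png

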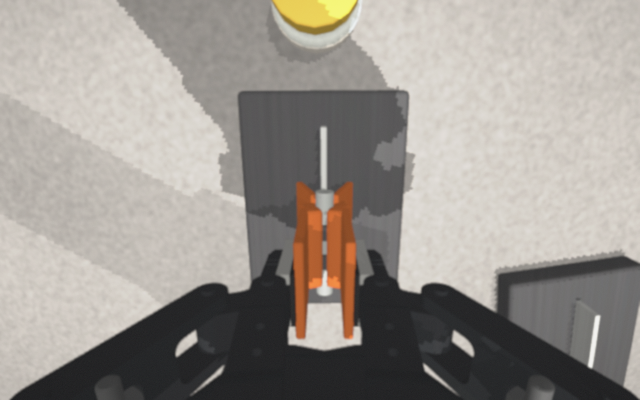

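View pics/s7.png

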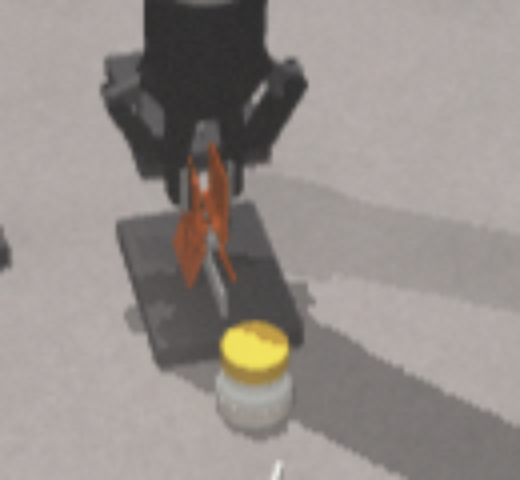

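{"op": "move_arm", "data": {"plan": [[0,0,-0.01,0],[0,0,-0.015,0],[0,0,-0.02,0],[0,0,-0.02,0],[0,0,-0.02,0],[0,0,-0.02,0],[0,0,-0.02,0],[0,0,-0.015,0]]}}

```text
t: 11.22
position: [0.5716, -0.2074, 0.2114]
ee_rot: [0.991, 0.136, 0.002, 0.0]
contact_force: [0.0, -0.4, -1.3]
grip_width: 0.0226
```

{"op": "move_arm", "data": {"plan": [[0,0,-0.01,0],[0,0,0,0],[0,0,0,0],[0,0,0,0],[0,0,0,0],[0,0,0,0],[0,0,0,0],[0,0,0,0]]}}

```text
t: 11.88
position: [0.5707, -0.2072, 0.2177]
ee_rot: [0.991, 0.136, -0.0, -0.0]
contact_force: [0.8, 0.4, -0.7]
grip_width: 0.0221
```

```bash
python3 plan.py 0.529 0.141 0.222 -0.215 24
python3 - <<'E'
from bench import camera,calibration
import cv2,pickle
im=camera('wrist')[:,:,::-1];cv2.imwrite('pics/w8.png',im)
im=camera('side')[:,:,::-1];cv2.imwrite('pics/s8.png',cv2.resize(im[80:240,250:410],None,fx=3.5,fy=3.5))
E
```

```text
now [ 0.5707 -0.2072  0.2177] phi 0.2721 tilt 0.05 w 0.0221 F [ 0.81  0.45 -0.72] t 11.8833
[[0.0022, -0.0144, -0.0002, np.float64(0.0203)], [0.0019, -0.0145, -0.0002, np.float64(0.0203)], [0.0016, -0.0145, -0.0002, np.float64(0.0203)], [0.0013, -0.0145, -0.0002, np.float64(0.0203)], [0.001, -0.0146, -0.0002, np.float64(0.0203)], [0.0008, -0.0146, -0.0002, np.float64(0.0203)], [0.0005, -0.0146, -0.0002, np.float64(0.0203)], [0.0002, -0.0146, -0.0002, np.float64(0.0203)]]
[[-0.0001, -0.0146, -0.0002, np.float64(0.0203)], [-0.0004, -0.0146, -0.0002, np.float64(0.0203)], [-0.0007, -0.0146, -0.0002, np.float64(0.0203)], [-0.001, -0.0146, -0.0002, np.float64(0.0203)], [-0.0013, -0.0146, -0.0002, np.float64(0.0203)], [-0.0016, -0.0145, -0.0002, np.float64(0.0203)], [-0.0019, -0.0145, -0.0002, np.float64(0.0203)], [-0.0022, -0.0144, -0.0002, np.float64(0.0203)]]
[[-0.0025, -0.0144, -0.0002, np.float64(0.0203)], [-0.0028, -0.0143, -0.0002, np.float64(0.0203)], [-0.0031, -0.0143, -0.0002, np.float64(0.0203)], [-0.0034, -0.0142, -0.0002, np.float64(0.0203)], [-0.0037, -0.0141, -0.0002, np.float64(0.0203)], [-0.0039, -0.0141, -0.0002, np.float64(0.0203)], [-0.0042, -0.014, -0.0002, np.float64(0.0203)], [-0.0045, -0.0139, -0.0002, np.float64(0.0203)]]
```

View pics/w8.png

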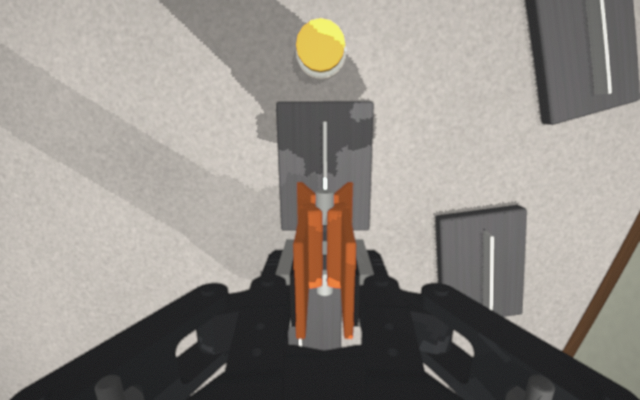

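View pics/s8.png

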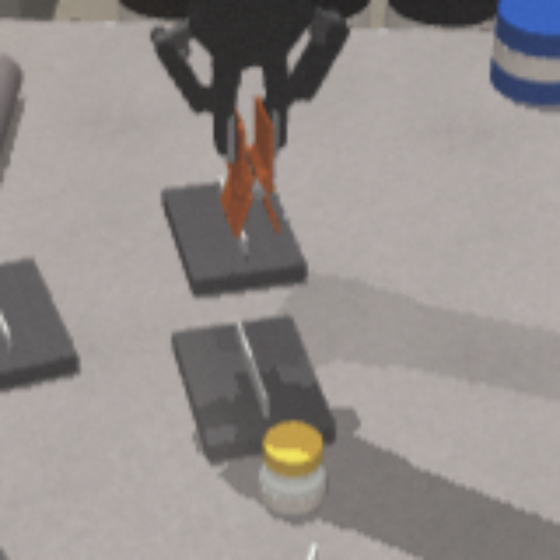

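{"op": "move_arm", "data": {"plan": [[0.0022,-0.0144,-0.0002,0.0203],[0.0019,-0.0145,-0.0002,0.0203],[0.0016,-0.0145,-0.0002,0.0203],[0.0013,-0.0145,-0.0002,0.0203],[0.001,-0.0146,-0.0002,0.0203],[0.0008,-0.0146,-0.0002,0.0203],[0.0005,-0.0146,-0.0002,0.0203],[0.0002,-0.0146,-0.0002,0.0203]]}}

```text
t: 12.65
position: [0.5568, -0.0906, 0.2199]
ee_rot: [0.999, 0.054, 0.0, -0.0]
contact_force: [1.0, 1.0, -0.8]
grip_width: 0.0222
```

{"op": "move_arm", "data": {"plan": [[-0.0001,-0.0146,-0.0002,0.0203],[-0.0004,-0.0146,-0.0002,0.0203],[-0.0007,-0.0146,-0.0002,0.0203],[-0.001,-0.0146,-0.0002,0.0203],[-0.0013,-0.0146,-0.0002,0.0203],[-0.0016,-0.0145,-0.0002,0.0203],[-0.0019,-0.0145,-0.0002,0.0203],[-0.0022,-0.0144,-0.0002,0.0203]]}}

```text
t: 13.32
position: [0.5432, 0.0255, 0.2216]
ee_rot: [1.0, -0.027, 0.0, -0.0]
contact_force: [0.5, -0.1, -1.1]
grip_width: 0.0225
```

{"op": "move_arm", "data": {"plan": [[-0.0025,-0.0144,-0.0002,0.0203],[-0.0028,-0.0143,-0.0002,0.0203],[-0.0031,-0.0143,-0.0002,0.0203],[-0.0034,-0.0142,-0.0002,0.0203],[-0.0037,-0.0141,-0.0002,0.0203],[-0.0039,-0.0141,-0.0002,0.0203],[-0.0042,-0.014,-0.0002,0.0203],[-0.0045,-0.0139,-0.0002,0.0203]]}}

```text
t: 13.98
position: [0.5292, 0.1415, 0.2232]
ee_rot: [0.994, -0.108, 0.0, -0.0]
contact_force: [-0.3, -0.6, -0.3]
grip_width: 0.0221
```

{"op": "move_arm", "data": {"plan": [[0,0,0,0],[0,0,0,0],[0,0,0,0],[0,0,0,0],[0,0,0,0],[0,0,0,0],[0,0,0,0],[0,0,0,0]]}}

```text
t: 14.65
position: [0.5294, 0.1405, 0.2231]
ee_rot: [0.994, -0.108, 0.0, -0.0]
contact_force: [0.7, -0.1, -0.8]
grip_width: 0.0221
```

```bash
python3 plan.py 0.529 0.141 0.169 -0.215 16
python3 - <<'E'
from bench import camera,calibration
import cv2,pickle
c=calibration('wrist');pickle.dump(c,open('w9.pkl','wb'))
im=camera('wrist')[:,:,::-1];cv2.imwrite('pics/w9.png',im)
im=camera('side')[:,:,::-1];cv2.imwrite('pics/s9f.png',im);cv2.imwrite('pics/s9.png',cv2.resize(im[180:400,230:400],None,fx=2.7,fy=2.7,interpolation=cv2.INTER_CUBIC))
im=camera('top')[:,:,::-1];cv2.imwrite('pics/t9f.png',im);cv2.imwrite('pics/t9.png',cv2.resize(im[150:290,140:300],None,fx=4,fy=4,interpolation=cv2.INTER_CUBIC))
E
```

```text
now [0.5294 0.1405 0.2231] phi -0.2156 tilt 0.01 w 0.0221 F [ 0.7  -0.07 -0.8 ] t 14.65
[[-0.0, -0.0, 0.0034, np.float64(-0.0)], [-0.0, -0.0, 0.0034, np.float64(-0.0)], [-0.0, -0.0, 0.0034, np.float64(-0.0)], [-0.0, -0.0, 0.0034, np.float64(-0.0)], [-0.0, -0.0, 0.0034, np.float64(-0.0)], [-0.0, -0.0, 0.0034, np.float64(-0.0)], [-0.0, -0.0, 0.0034, np.float64(-0.0)], [-0.0, -0.0, 0.0034, np.float64(-0.0)]]
[[-0.0, -0.0, 0.0034, np.float64(-0.0)], [-0.0, -0.0, 0.0034, np.float64(-0.0)], [-0.0, -0.0, 0.0034, np.float64(-0.0)], [-0.0, -0.0, 0.0034, np.float64(-0.0)], [-0.0, -0.0, 0.0034, np.float64(-0.0)], [-0.0, -0.0, 0.0034, np.float64(-0.0)], [-0.0, -0.0, 0.0034, np.float64(-0.0)], [-0.0, -0.0, 0.0034, np.float64(-0.0)]]
```

View pics/w9.png

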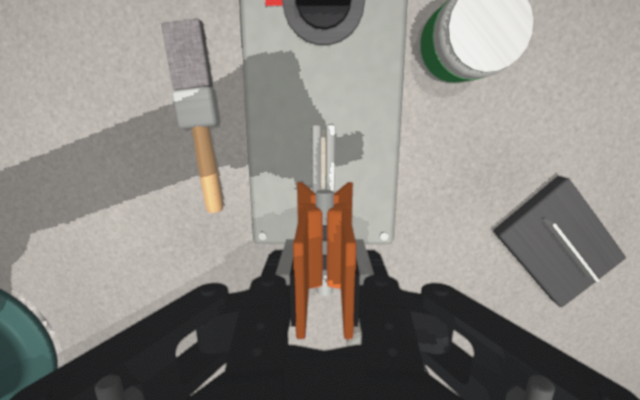

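View pics/s9.png

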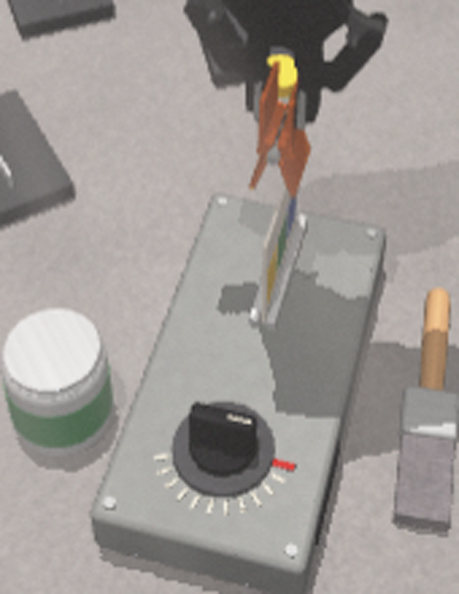

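View pics/t9.png

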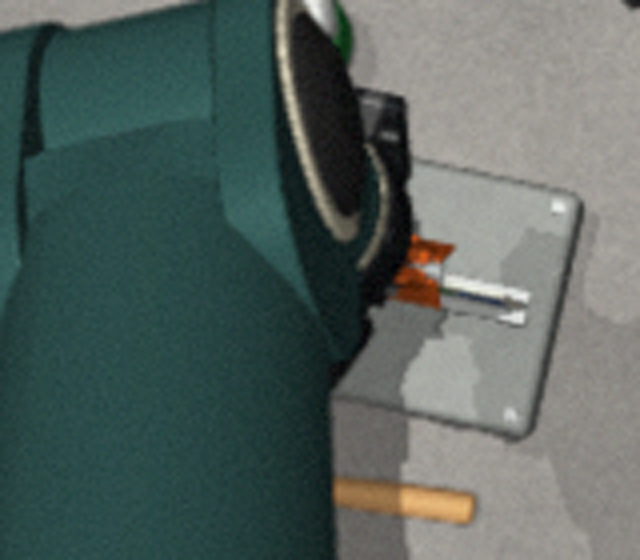

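Run:
```python
from h import *
import pickle; np.set_printoptions(precision=4,suppress=True)
c=pickle.load(open('w9.pkl','rb')); im=cv2.imread('pics/w9.png')
cv2.imwrite('pics/w9a.png',cv2.resize(im[115:215,275:375],None,fx=6,fy=6,interpolation=cv2.INTER_CUBIC))
print('expected edge px',proj(c,[[.529+.05*np.sin(.215),.141+.05*np.cos(.215),.14],[.529,.141,.14]]))
t=np.array([.5294,.1405,.2231]);y=np.array([np.sin(.2155),np.cos(.2155),0])
for dz in (.0085,.0115): print(dz,proj(c,[t+.021*y+[0,0,.048-dz], t+.025*y-[0,0,dz], t+.021*y-[0,0,dz]]))
```

```text
expected edge px [[323.7987 135.9453]
 [323.8211 206.0702]]
0.0085 [[325.0238 250.3992]
 [324.751  201.299 ]
 [324.7431 209.2309]]
0.0115 [[324.9997 246.8568]
 [324.7385 199.6426]
 [324.7309 207.4429]]
```

View pics/w9a.png

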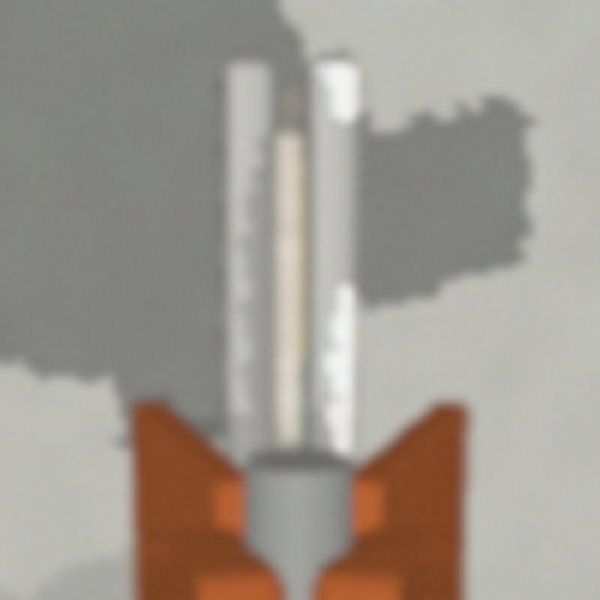

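{"op": "move_arm", "data": {"plan": [[-0.001,0,0.004,0],[0,0,0.004,0],[0,0,0.004,0],[0,0,0.004,0],[0,0,0.004,0],[0,0,0.004,0],[0,0,0.004,0],[0,0,0,0]]}}

```text
t: 15.47
position: [0.5278, 0.1409, 0.1941]
ee_rot: [0.994, -0.107, -0.001, 0.0]
contact_force: [-0.5, 0.6, -1.3]
grip_width: 0.0225
```

{"op": "move_arm", "data": {"plan": [[0,0,0.005,0],[0,0,0.005,0],[0,0,0.005,0],[0,0,0.005,0],[0,0,0.005,0],[0,0,0.001,0],[0,0,0,0],[0,0,0,0]]}}

```text
t: 16.13
position: [0.5284, 0.1411, 0.1691]
ee_rot: [0.994, -0.107, 0.0, 0.0]
contact_force: [0.9, 0.0, -0.6]
grip_width: 0.0222
```

```bash
python3 plan.py 0.529 0.141 0.1695 -0.215 16|head -1
python3 - <<'E'
from bench import camera,calibration
import cv2,pickle
c=calibration('wrist');pickle.dump(c,open('w10.pkl','wb'))
im=camera('wrist')[:,:,::-1];cv2.imwrite('pics/w10.png',im)
cv2.imwrite('pics/w10a.png',cv2.resize(im[60:220,240:400],None,fx=3.7,fy=3.7,interpolation=cv2.INTER_CUBIC))
im=camera('side')[:,:,::-1];cv2.imwrite('pics/s10f.png',im);cv2.imwrite('pics/s10.png',cv2.resize(im[190:290,290:390],None,fx=6,fy=6,interpolation=cv2.INTER_CUBIC))
E
```

```text
now [0.5284 0.1411 0.1691] phi -0.2151 tilt 0.0 w 0.0222 F [ 0.88  0.   -0.61] t 16.1333
```

View pics/w10.png

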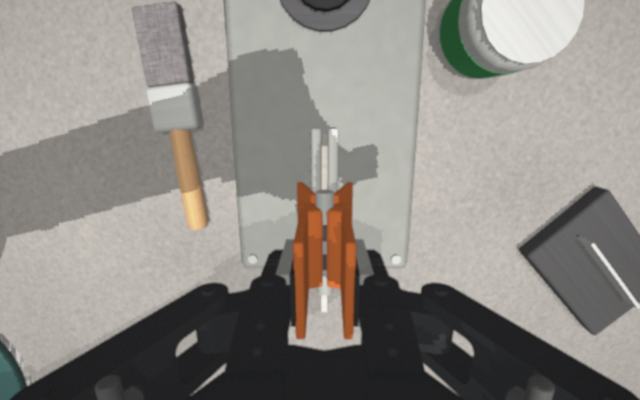

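View pics/w10a.png

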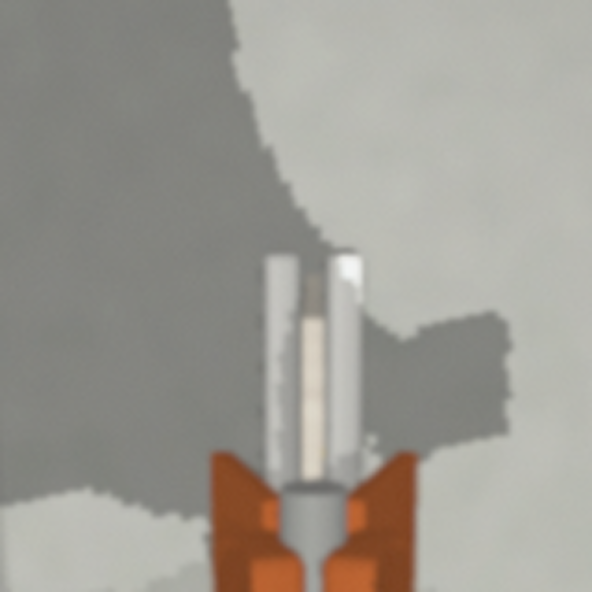

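View pics/s10.png

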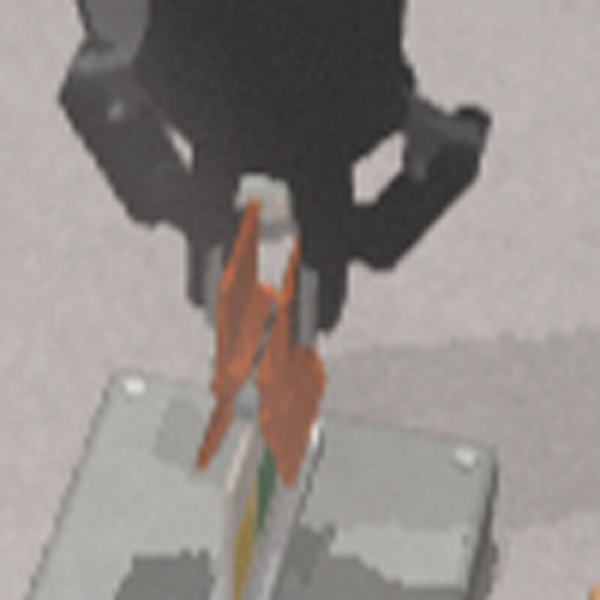

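Run:
```python
from h import *
from bench import calibration
np.set_printoptions(precision=2,suppress=True)
s=calibration('side'); px=lambda a,b:(290+(a+.5)/6-.5,190+(b+.5)/6-.5)
t=np.array([.5284,.1411,.1691]);y=np.array([np.sin(.215),np.cos(.215),0]);x=np.array([y[1],-y[0],0])
for nm,q in dict(pinend=(247,402),tipL=(202,467),tipR=(289,487),topL=(253,200)).items(): print(nm,px(*q))
for dz in (.006,.0085,.0115,.0145):
    P=t-[0,0,dz]
    print(dz,proj(s,[P+.025*y,P+.028*y, P+.025*y-x*.0155-[0,0,.038],P+.025*y+x*.0155-[0,0,.038], P+.021*y+[0,0,.048]]).ravel())
```

```text
pinend (330.75, 256.5833333333333)
tipL (323.25, 267.4166666666667)
tipR (337.75, 270.75)
topL (331.75, 222.91666666666666)
0.006 [331.74 253.49 331.36 254.62 339.   267.75 323.88 264.57 332.7  234.88]
0.0085 [331.72 254.34 331.34 255.48 338.97 268.56 323.87 265.38 332.68 235.81]
0.0115 [331.69 255.36 331.32 256.5  338.93 269.52 323.86 266.35 332.65 236.91]
0.0145 [331.67 256.38 331.29 257.52 338.88 270.49 323.85 267.31 332.62 238.  ]
```

{"op": "move_arm", "data": {"plan": [[0,0,0,0],[0,0,0,0],[0,0,0,0],[0,0,0,0],[0,0,0,0],[0,0,0,0],[0,0,0,0],[0,0,0,0]]}}

```text
t: 16.9
position: [0.5283, 0.1411, 0.1691]
ee_rot: [0.994, -0.107, 0.0, 0.0]
contact_force: [0.2, -0.2, -1.4]
grip_width: 0.0222
```

```bash
python3 plan.py 0.529 0.141 0.1695 -0.215 16|head -1; python3 -c "
from bench import ticket;print(ticket.close_job())"
```

```text
now [0.5283 0.1411 0.1691] phi -0.2151 tilt 0.0 w 0.0222 F [ 0.16 -0.24 -1.42] t 16.9
the job is handed in; nothing more can be done
None
```

I turned the knob back to zero, then squeezed the clip open, lifted it off the strip nearest the base and brought it down around the middle of the card's top edge. I handed in at 16.9 s, still holding it there; no verdict was reported.

**Knob:** I turned it until the gripper twisted on against about 1 N m while the knob itself stayed put. After release, the white line pointed at the red tick, about 0.01 rad from the measured yaw of the counter. It still looked the same in a later side view.

**Clip on the card:**
- **Height:** the card edge is about 15–18 mm below the pin.
- **Sideways:** the edge is within about 1 mm of the clip's middle plane, and within about 2–3 mm of its middle along the edge.
- **Square and upright:** the yaw matches the card's (-0.215 rad) and the tilt is about zero.
- **Grip and force:** the fingers were 22.2 mm apart at 40 N. That is slightly under the 24 mm stated for the stop, so the clip should be fully open. The sensor showed only about 1.4 N, roughly the clip's weight plus noise, with no sign of touching the card.

**Disagreements:**
- Squeezing the clip on the strip pushed the arm up about 3.5 mm, with about 13 N upwards. The pin therefore sits lower in the gripper than nominal. I allowed for this in the final height, and the pin and jaw tips in the side view agreed.
- The lever tops did not match my prediction in that view, about 12 pixels off. The point I picked was probably wrong, and I did not resolve it.
- The first card estimate from the top camera was about 9 mm off along the edge. I dropped it in favour of the wrist and side views.

The tin, jar and brush were not touched.

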